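Unload the microtome and file the block

ROBOT

A 7-joint arm with a two-finger parallel gripper is mounted at the origin on the work surface. World frame = base frame: x ahead of the robot, y to its left, z up, the work surface at z = 0. Lengths are in m, angles in rad, forces in N, time in s.
With the tool pointing down it reaches from about 0.4 to 0.75 m from the base axis. Payload 19.5 kg.
Tool frame: the origin (TCP) lies on the mounting face of the last link; the fingertips stand 173 mm ahead of it and the grasp point (between the pads) lies 155 mm ahead of it (env.tcp_to_grasp is the distance from the TCP to the grasp point, in m); z points along the fingers, y is the direction in which the jaws open and shut (so a half turn about z gives the same grasp; the last joint's range is limited). The gripper opens to 85 mm and grips with 20 to 120 N. Pads are 22 mm wide; open, the fingers measure 114 mm over their backs; the gripper's body (76 mm by 85 mm) begins 54 mm behind the grasp point. The pads swing forward as they close: fully open they stand 13 mm farther back than shut.
Start: joints at [-1.309, 0.707, -0.028, 1.485, 0.022, 0.951, -0.075], TCP at [0.172, 0.549, 0.405] pointing down, gripper open.
Joint ranges: [-2.71, 2.71], [-0.32, 2.16], [-1.57, 1.52], [0, 2.45], [-1.46, 4.6], [0, 2.02], [-2.83, 2.83]. Speed limits (rad/s): [1.89, 1.89, 2.57, 2.57, 3.01, 3.01, 3.01].

INTERFACE

Orientations are given as a unit quaternion [x, y, z, w].
In Python, from station import env, vision gives the robot as it stands.
- The arm moves only by the tool drive_tool, never from a script. Its argument "moves" is a list of rows, each a list of 7 numbers: the shift along the tool's x, y, z in cm, then the turn, a rotation vector about the tool's x, y, z in degrees, then the finger opening in cm, from 0 to 8.54. A call has 1 to 20 rows; each row is the pose to reach, as a shift and turn from the pose commanded when the call began, along the tool's axes at that moment; what a row does not reach only later rows make up. A row lasts 1/10 s, in which the tool goes at most 50 mm and 8.59 degrees, less where a joint would pass 70% of its speed; a pose out of reach is approached as far as the arm can. A call with a gripper value outside its range is refused whole. The fingers move at their own pace and stop on an object; "squeeze" is the grip in N (left out, the last holds). Time passes only in rows, so rows that repeat a pose let the fingers close. It gives the time, the measured TCP pose, the force and the opening at its end, in the units of the state.
- env.read_state(): the state, without advancing time (a new reading comes with each control period).
- vision.get_image(name): name is "scene" or "top" or "wrist"; returns a dict with "pixels" (480x640x3 uint8, blue, green, red), "fx", "fy", "cx", "cy" (pixels), "distortion" ([k1, k2, p1, p2, k3] as OpenCV has them; the pictures are not rectified), "rvec" (rotation vector, rad) and "tvec" (3), from world to camera coordinates, as OpenCV has them; the wrist camera has in their place "mount" (4x4, takes a point from camera to tool coordinates, whose origin is the TCP and whose axes are the flange's). Camera axes: x right, y down, z forward; pixel columns grow to the right and rows downward; lengths in m; the calibration is good to about 2 mm. A picture is of the moment at which its call begins: read the wrist's pose just before it. There is no depth.
- env.job_done(): hands the job in, once; it reports no verdict.
Trained networks look in a picture, given as the dict that the camera call returned (one of the last four; its "shot" number tells which), for a name from the list of things; names that differ only in an ending like _2 or _b are one class to them, and where a whole thing is asked for, a point or a joint stands for the part that bears it (a point fixed in the world has none). Each returns a list of dicts, best first, with "p" (0 to 1); they miss things now and then, are a little off and sometimes report something else, mostly with a low value. They report only what shows in the picture. A call takes as long as a camera call. They do not tell look-alikes from the thing itself.
- vision.regions_of(target, picture): "mask" (480x640 bool, what is visible of it) and "bbox" ([left, top, right, bottom] as shares, 0 to 1, of the picture: columns of its width, rows of its height, round what is visible of it).
- vision.place_of(target, picture): "at" ([column, row] as shares, 0 to 1, of the picture: columns of its width, rows of its height: a listed point, or the origin of a listed thing).
The state is a dict: "time": time; "joint_positions": joint angles; "qd": joint speeds; "effort": joint torques, N m; "tcp_pos": TCP position; "orientation": TCP orientation; "wrist_force": force on the tool from outside, world axes, zero at the start; "moment": the same for the moment, N m; "opening": finger opening in m.
Only numpy, scipy, OpenCV 4.12 (cv2) and the standard library are available. Lean on these libraries where they do the work, as an engineer would, in place of code of your own. Each camera call takes 0.05 s, during which the arm holds its last target. There are 200 camera calls.

TASK

Sectioning is finished: with the coarse-feed crank on the microtome's left side, wind the specimen head fully back to its stop (a little over one full turn, the crank going up and over towards the rear), and only then push the clamp lever fully open and lift the paraffin block out. Stand the block on its long edge in the rack's empty slot, fully down, upright and facing the same way as its neighbours; set it down rather than drop it, and leave the other blocks and the things around undisturbed.

Things in the scene. Friction and masses are not known exactly. Their poses are not given: they have to be found in the camera images.
- microtome: Rotary microtome, fixed: base 420 x 280 x 30 mm; housing behind x = +20 mm, 240 wide, 259 mm high. Origin: centre of the base's underside, on the bench; +x to its rear, +y to its left side (coarse-feed crank), z up. The specimen head sticks out in front of the housing. The big handwheel on its right is locked; a guard covers the blade below the block (top 124 mm above the bench).
- coarse_feed (a joint): Angle (rad) of the 116 mm coarse-feed wheel on the left side, axis level along microtome y. Starts at 0 to 0.6, hard stop at 7.0. Growing, it draws the head back (microtome +x) 2.86 mm per rad. The crank handle is at x = -45 mm * cos(angle), z = +45 mm * sin(angle) from crank_axis: from the front up, over to the rear and under. Friction 0.12 N m; stays where left.
- crank_axis (a point): Fixed point on the coarse-feed wheel's axis, level with the middle of the crank handle: 45 mm rearward, 182 mm left and 130 mm above the microtome's origin; axes as the microtome's.
- crank_handle (a point): Middle of the crank handle: black sleeve 20 mm in diameter, 56 mm long, along microtome y, spinning freely on its pin 45 mm off the wheel's axis. This point is 62 mm out from the housing's side, 32 mm from the wheel's face. Pinch it from above, fingers closing along microtome x, and carry it round with the gripper kept pointing down.
- clamp (a joint): Angle (rad) of the cassette clamp's upper jaw with its lever: 0 closed, 1.1 fully open (hard stop). Pushing the lever's knob rearward (microtome +x) opens it. Hinge axis along microtome y. Friction 0.08 N m; stays where left. Open, the jaw (30 mm wide) stands up close behind the block, its tip 12 mm behind the cassette and 62 mm above its underside: lift the block straight up past it.
- clamp_hinge (a point): Point on the hinge axis of the clamp's upper jaw; moves with the head. It is 31 mm behind (microtome +x) and 24 mm above the origin of a block in the clamp.
- clamp_knob (a point): Centre of the black 16 mm ball on the clamp lever, 45 mm from the hinge: when closed 19.6 mm in front of the hinge and 40.5 mm above it, when open 27 mm behind it and 36 mm above it.
- block: Paraffin block in the clamp, 30 g: white cassette plate 6 x 40 x 28 mm high, ivory wax 7 x 32 x 20 mm on its -x face. Origin: centre of the plate's underside; z up, y along the 40 mm. Upright, 136 mm above the bench, wax to the microtome's front. Its ends stick out 3 mm beside the 34 mm wide jaws: pinch them from above along y. Clamp open, it lifts straight up past a 2.5 mm lip.
- block_face (a point): Centre of the block's wax face, 10 mm in front of (-x) and 14 mm above the block's origin.
- rack: Grey plastic block rack, fixed: base 150 x 70 x 8 mm, six fins 9 thick, 36 wide, tops 28 mm above the bench, leaving five slots 17 mm wide, 26 mm apart, open at both ends. Origin: centre of the base's underside; slots side by side along x at -52, -26, 0, 26, 52 mm, each running along y. All but the second (x = -26 mm) are filled.
- free_slot (a point): Middle of the floor of the rack's empty slot, 8 mm above the bench; axes as the rack's: x across the slot, y along it. A block centred in it and facing like its neighbours (wax to the slot's -x) has its origin at x = +3.5 mm, y = 0, z = 0.
- filed_1: A block like block, already standing in the rack, wax to the rack's -x; same size and origin. Leave it in its slot.
- filed_2: A block like block, already standing in the rack, wax to the rack's -x; same size and origin. Leave it in its slot.
- filed_3: A block like block, already standing in the rack, wax to the rack's -x; same size and origin. Leave it in its slot.
- filed_4: A block like block, already standing in the rack, wax to the rack's -x; same size and origin. Leave it in its slot.
- forceps: Steel forceps 116 mm long, 8 mm high, lying on the bench to the rack's left. Bystander.
- marker: Marker pen 135 mm long, 17 mm thick, on the bench along the left of the microtome's base. Bystander.
- brush: Fine brush 160 mm long, 9 mm thick, lying on the rubber mat on top of the microtome. Bystander.
- blade_pack: Grey blade dispenser 75 x 32 x 14 mm on the bench to the right. Bystander.
- jar: Amber jar 72 mm in diameter, 85 mm high, on the right. Bystander.
- dish: Steel bowl 110 mm across, 25 mm high, to the right of the microtome. Bystander.
There are look-alikes about, which are no part of the job. What is shaped like the rack but yellow is not meant.

How it is judged:
On the way, in this order (a step that is already met when the one before it is completed fails the run):
1. the head is wound fully back to its stop with the clamp still shut and the block in it (value of joint coarse_feed above 6.85 rad and value of joint clamp below 0.3 rad and z of block in the frame of microtome below 0.142 m), for 0.2 s.
2. the clamp lever is fully open with the block still standing in the clamp (value of joint clamp above 0.9 rad and z of block in the frame of microtome below 0.142 m), for 0.1 s.
3. the block is held by the fingers, lifted clear of the clamp (z of block in the frame of microtome above 0.16 m and contact force between the fingers and block above 0.5 N), for 0.1 s.
At the end, for the whole second after the job is handed in: Block on the floor of the empty slot (3 mm), within 4 mm of its middle across and 8 mm along, upright and in line (0.2 rad), wax to the same side as its neighbours, released, at rest; coarse feed still over 6.85 rad (x of block in the frame of free_slot between -0.0005 and 0.0075 m and y of block in the frame of free_slot between -0.008 and 0.008 m and z of block in the frame of free_slot between -0.003 and 0.003 m and angle between block's own z axis and vertical below 0.2 rad and angle between the x axis of block and the x axis of rack, either way round below 0.2 rad and x of block_face in the frame of free_slot below -0.002 m and linear speed of block below 0.02 m/s and contact force between the fingers and block below 0.05 N and value of joint coarse_feed above 6.85 rad); the robot touches nothing.
It fails at once if a filed block is pushed out of place (more than 8 mm) or tipped (distance of any of filed_1, filed_2, filed_3, filed_4 from where it was at the start of the episode above 0.008 m or angle between any of filed_1, filed_2, filed_3, filed_4's own z axis and vertical above 0.5 rad).
It fails at once if another thing on the bench or on the microtome is moved by more than 20 mm (distance of any of forceps, marker, brush, blade_pack, jar, dish from where it was at the start of the episode above 0.02 m).
It fails at once if the block is let fall (moving faster than 0.5 m/s with no finger on it) (linear speed of block above 0.5 m/s and contact force between the fingers and block below 0.05 N).
It also fails if it takes over 69 s, if anything falls off the work surface, if the arm or the gripper's body presses on something with over 40 N, if the wrist force passes 120 N, or if a joint passes its speed limit or range.

## Working session

There is one attempt and no reset: what is moved stays moved. The work goes in short steps, Python scripts to look and compute and a tool call to move; the robot and the scene stay as the last step left them, time stands still between calls to the robot, and variables do not carry over. Pictures are saved under pics/ and viewed, about 8 in all and at most 12, crops included, and the job is handed in when it is done.

Besides the shell and the picture viewer there is one more tool, called after "Request:" as a command line: name --pt "numbers of a row" for each row, then --argument value for the rest. drive_tool: Moves the arm, as the interface text tells. Its arguments: {"type":"object","properties":{"moves":{"type":"array","items":{"type":"array","items":{"type":"number"}}},"squeeze":{"type":"number"}},"required":["moves"]}

```bash
mkdir -p pics; ls; cat > h.py <<'E'
import numpy as np, cv2, json
from scipy.spatial.transform import Rotation as R
from station import env, vision
def cam(im, st=None):
    """K, dist, Rcw (world->cam), t"""
    K=np.array([[im['fx'],0,im['cx']],[0,im['fy'],im['cy']],[0,0,1.]])
    d=np.array(im['distortion'],float)
    if 'mount' in im:
        T=np.eye(4);T[:3,:3]=R.from_quat(st['orientation']).as_matrix();T[:3,3]=st['tcp_pos']
        W=np.linalg.inv(T@np.array(im['mount']));return K,d,W[:3,:3],W[:3,3]
    return K,d,cv2.Rodrigues(np.array(im['rvec'],float))[0],np.array(im['tvec'],float)
def ray(c,px):
    K,d,Rm,t=c
    u=cv2.undistortPoints(np.array([[px]],float),K,d)[0,0]
    return -Rm.T@t, Rm.T@np.array([u[0],u[1],1])
def onz(c,px,z):
    o,v=ray(c,px);return o+v*(z-o[2])/v[2]
def tri(l):
    A=np.zeros((3,3));b=np.zeros(3)
    for c,px in l:
        o,v=ray(c,px);v=v/np.linalg.norm(v);P=np.eye(3)-np.outer(v,v);A+=P;b+=P@o
    return np.linalg.solve(A,b)
def proj(c,X):
    K,d,Rm,t=c
    return cv2.projectPoints(np.atleast_2d(X).astype(float),cv2.Rodrigues(Rm)[0],t,K,d)[0][:,0]
def shot(n):
    st=env.read_state();im=vision.get_image(n);return im,cam(im,st),st
def px(r): return np.array(r['at'])*[640,480]
E
python3 - <<'E'
from h import *
S={}
for n in ['scene','top','wrist']:
    im,c,st=shot(n);cv2.imwrite(f'pics/a_{n}.png',im['pixels']);S[n]=c
    print(n, 'pos',(-c[2].T@c[3]).round(3))
    for t in ['microtome','crank_axis','crank_handle','clamp_hinge','clamp_knob','block','block_face','rack','free_slot','filed_1','coarse_feed']:
        r=vision.place_of(t,im) if t!='coarse_feed' else []
        print(t,[(px(q).round(1).tolist(),round(q['p'],2)) for q in r[:5]])
print(env.read_state())
E
```

```text
pics
scene pos [ 1.012 -0.389  1.104]
microtome [([133.4, 321.8], 0.4)]
crank_axis [([409.6, 252.3], 0.93), ([445.1, 190.0], 0.63)]
crank_handle [([397.4, 237.8], 0.53)]
clamp_hinge [([317.3, 237.8], 0.71), ([436.0, 208.3], 0.32)]
clamp_knob [([315.0, 219.6], 0.73)]
block [([314.0, 231.1], 0.58), ([419.4, 195.7], 0.54)]
block_face [([310.0, 228.6], 0.59)]
rack [([420.5, 199.5], 0.8), ([474.6, 238.2], 0.73), ([373.8, 159.4], 0.71)]
free_slot [([373.6, 155.2], 0.91), ([467.1, 227.4], 0.69)]
filed_1 [([421.7, 195.9], 0.59), ([411.5, 184.2], 0.51), ([426.4, 198.2], 0.5), ([432.6, 205.7], 0.41)]
coarse_feed []
top pos [ 0.231 -0.048  1.655]
microtome [([294.4, 218.2], 0.98), ([151.5, 276.3], 0.36), ([435.9, 222.1], 0.27)]
crank_axis [([229.4, 184.2], 0.73), ([225.9, 202.9], 0.19)]
crank_handle [([226.7, 204.2], 0.62)]
clamp_hinge [([292.0, 242.3], 0.49), ([291.6, 251.6], 0.47)]
clamp_knob [([291.9, 245.0], 0.54), ([291.0, 239.9], 0.31)]
block [([290.4, 250.3], 0.59)]
block_face [([292.0, 255.2], 0.41)]
rack [([161.2, 328.0], 0.97), ([144.9, 190.3], 0.94), ([157.1, 262.0], 0.78)]
free_slot
[... 430 characters left out ...]

{'time': 1.65, 'joint_positions': array([-1.30866884,  0.70649453, -0.02758388,  1.48461796,  0.02199045,
        0.95089444, -0.07549941]), 'qd': array([-0.00219487, -0.00099005, -0.00098869,  0.00056628,  0.00010607,
       -0.00170499, -0.00077834]), 'effort': array([ 1.56647156e-04, -8.82987714e+01,  1.23428486e+00, -2.36378449e+01,
        1.70614634e-02,  1.88053782e-03, -1.43486000e-05]), 'tcp_pos': array([0.17202434, 0.54865066, 0.40466704]), 'orientation': array([ 1.51348331e-01,  9.88480490e-01, -5.54843168e-05, -8.49329236e-06]), 'wrist_force': array([ 0.02747357,  0.66752353, -0.37546415]), 'moment': array([ 0.01829121, -0.02197413,  0.07821931]), 'opening': 0.08556164741620582}
```

```bash
python3 -c "
import cv2
a=cv2.imread('pics/a_scene.png')[120:360,200:520];cv2.imwrite('pics/a1.png',cv2.resize(a,(800,600),interpolation=3))
a=cv2.imread('pics/a_top.png')[150:390,100:420];cv2.imwrite('pics/a2.png',cv2.resize(a,(800,600),interpolation=3))"
```

```text
(no output)
```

View pics/a1.png

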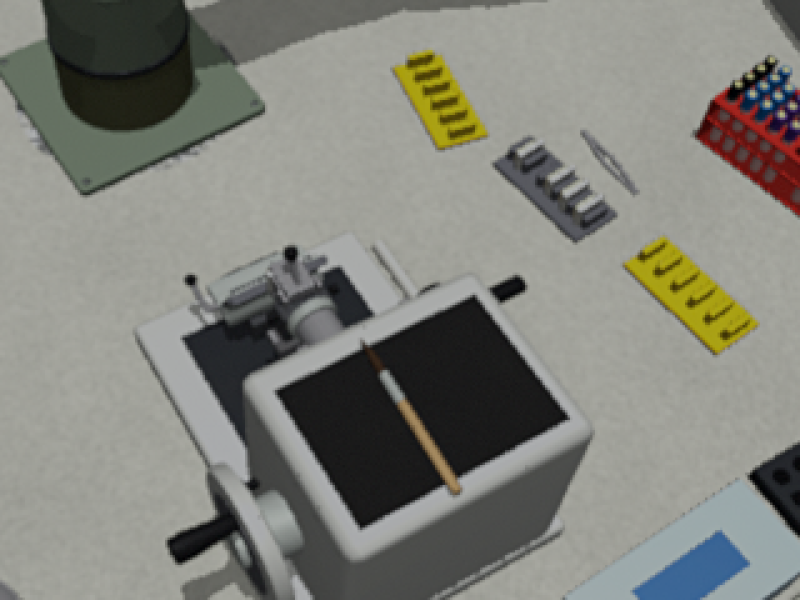

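View pics/a2.png

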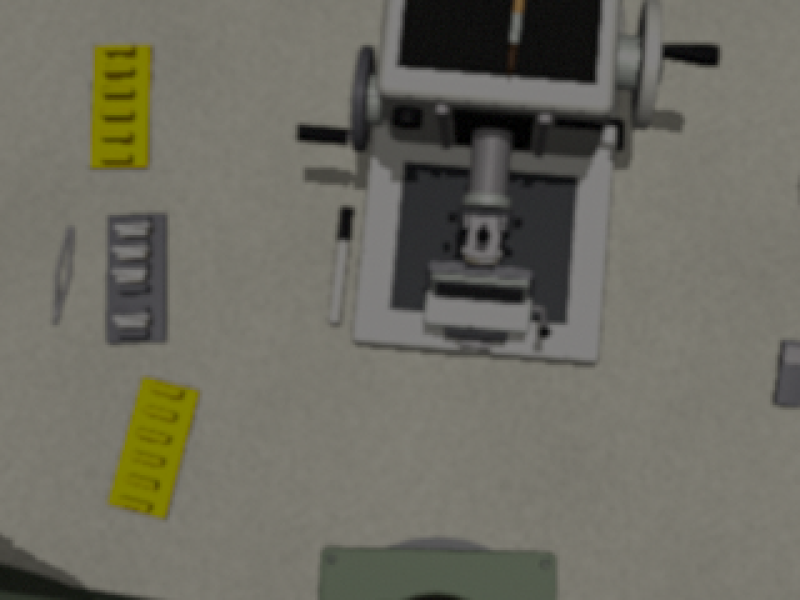

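Scene crop: the microtome faces the robot, with the crank on its left (top pixel ≈229,203) and the clamp and knob at scene ≈(316,221). Rack candidates in the top view are yellow at (149,193), yellow at (162,329) and grey at (155,261). I choose the grey one; its gap is second from the robot, so rack −x points towards the robot. Other knob-like things are the black knob at the block's right (scene 276,232), which is probably the head's lever, and the handwheel handle on the right. Neither is wanted.

```bash
python3 - <<'E'
from h import *
a,c,_=shot('scene');b,e,_=shot('top')
print(c[0][0,0],e[0][0,0])
cr=lambda p:np.array(p)/2.5+[100,150]
fl=onz(e,cr((353,343)),.03);fr=onz(e,cr((598,362)),.03);print('front corners',fl,fr,np.linalg.norm(fl-fr))
d=(fl-fr)/np.linalg.norm(fl-fr);yaw=np.arctan2(-d[0],d[1]);print('yaw',yaw)
X=np.array([np.cos(yaw),np.sin(yaw),0]);Y=np.array([-X[1],X[0],0])
mo=(fl+fr)/2+.21*X;mo[2]=0;print('microtome',mo)
for n,p,q in [('handle',(397.4,237.8),(226.7,204.2)),('knob',(315,219.6),(291.9,245)),('hinge',(317.3,237.8),(291.8,246)),('face',(310,228.6),(292,255.2)),('axis',(409.6,252.3),(229.4,184.2)),('slot',(421,196.9),(152.2,269.5))]:
    t=tri([(c,p),(e,q)]);w=t-mo;print(n,t.round(4),'resid',(proj(c,t)-p).round(1),(proj(e,t)-q).round(1),'micro',np.round([w@X,w@Y,w[2]],4))
P=[onz(e,cr(p),.008) for p in [(108,213),(167,213),(166,343),(108,343)]];print(np.round(P,4),np.mean(P,0))
ax=mo+.045*X+.182*Y+[0,0,.13];print('axis model',ax,proj(e,ax),proj(c,ax))
for th in [0,.2,.4,.6]:
    h=ax-.045*np.cos(th)*X+[0,0,.045*np.sin(th)];print(th,h.round(4),proj(c,h),proj(e,h))
for n,im in(('s',a),('t',b)):
  for t in ['crank_handle','microtome','rack','clamp_knob']:
    for r in vision.regions_of(t,im)[:4]:print(n,t,round(r['p'],2),(np.array(r['bbox'])*[640,480,640,480]).round(1), r['mask'].sum())
E
```

```text
465.3403606556913 579.718817296097
front corners [0.35523379 0.10305648 0.03      ] [ 0.34110045 -0.17181898  0.03      ] 0.2752385713587499
yaw -0.051371987892197137
microtome [ 0.55789008 -0.04516462  0.        ]
handle [0.5681 0.1393 0.1262] resid [[ 1.6 -0.2]] [[1.3 0.9]] micro [0.0007 0.1848 0.1262]
knob [ 0.4523 -0.0378  0.1993] resid [[ 0.5 -0.1]] [[0.4 0.2]] micro [-0.1058  0.002   0.1993]
hinge [ 0.4604 -0.0367  0.13  ] resid [[ 0.3 -0. ]] [[0.2 0.1]] micro [-0.0978  0.0035  0.13  ]
face [ 0.4335 -0.0395  0.1406] resid [[ 1.  -0.1]] [[0.8 0.4]] micro [-0.1245 -0.0007  0.1406]
axis [0.6219 0.134  0.1341] resid [[ 1.6 -0.2]] [[1.2 0.9]] micro [0.0547 0.1822 0.1341]
slot [ 0.4069  0.3771 -0.0375] resid [[-1.3  0.2]] [[-1.2 -0.8]] micro [-0.1724  0.414  -0.0375]
[[0.4985 0.3953 0.008 ]
 [0.5004 0.3265 0.008 ]
 [0.3506 0.3181 0.008 ]
 [0.3486 0.3847 0.008 ]] [0.42453026 0.35614444 0.008     ]
axis model [0.6121763  0.13428455 0.13      ] [[230.48956839 188.91391366]] [[408.6026251  250.10207935]]
0 [0.5672 0.1366 0.13  ] [[398.1870062  236.99087897]] [[228.82228252 205.09887941]]
[... 203 characters left out ...]
[401.522878   233.53931399]] [[228.06534571 200.12210512]]
s crank_handle 0.68 [395.6 230.9 411.5 239.6] 97
s microtome 0.91 [252.9 214.3 436.2 386.3] 19376
s rack 0.78 [355.7 140.6 393.8 180.2] 785
s rack 0.71 [450.5 214.6 502.1 261.9] 1022
s rack 0.69 [398.3 176.9 444.5 217.8] 719
s clamp_knob 0.67 [395.8 175.1 448.2 220.2] 710
s clamp_knob 0.56 [307.9 218.5 328.1 239.2] 237
t crank_handle 0.74 [216.8 168.1 250.5 209.5] 462
t microtome 0.75 [217.4 119.2 387.6 299.3] 17793
t rack 0.8 [146.8 234.6 167.6 286.2] 807
t rack 0.76 [144.3 298.5 182.7 357.2] 1345
t rack 0.71 [134.6 165.8 162.5 215.2] 1123
t clamp_knob 0.74 [287.5 234.2 299.2 252.2] 194
t clamp_knob 0.44 [150.8 258.  160.4 267.3] 61
```

Request:
drive_tool --pt "-49.8 -26.0 1 0 0 75.5 8.5" --pt "-49.8 -26.0 1 0 0 75.5 8.5" --pt "-49.8 -26.0 1 0 0 75.5 8.5" --pt "-49.8 -26.0 1 0 0 75.5 8.5" --pt "-49.8 -26.0 1 0 0 75.5 8.5" --pt "-49.8 -26.0 1 0 0 75.5 8.5" --pt "-49.8 -26.0 1 0 0 75.5 8.5" --pt "-49.8 -26.0 1 0 0 75.5 8.5" --pt "-49.8 -26.0 1 0 0 75.5 8.5" --pt "-49.8 -26.0 1 0 0 75.5 8.5" --pt "-49.8 -26.0 1 0 0 75.5 8.5" --pt "-49.8 -26.0 1 0 0 75.5 8.5" --pt "-49.8 -26.0 1 0 0 75.5 8.5" --pt "-49.8 -26.0 1 0 0 75.5 8.5" --pt "-49.8 -26.0 1 0 0 75.5 8.5" --pt "-49.8 -26.0 1 0 0 75.5 8.5"

```text
time: 3.75
tcp_pos: [0.5689, 0.1527, 0.3949]
orientation: [0.724, 0.69, 0.0, -0.0]
wrist_force: [-0.4, -0.5, -0.1]
opening: 0.0851
```

```bash
python3 - <<'E'
from h import *
im,c,st=shot('wrist');print(st['tcp_pos'],st['orientation'],st['joint_positions'].round(2),st['time'])
cv2.imwrite('pics/w1.png',im['pixels'])
for t in ['crank_handle','crank_axis','block','clamp_knob']:
    for q in vision.place_of(t,im)[:2]: print(t,px(q),q['p'])
for r in vision.regions_of('crank_handle',im)[:2]:print((np.array(r['bbox'])*[640,480,640,480]).round(1),r['p'])
print(np.array(im['mount']).round(3),c[0])
E
```

```text
[0.56888006 0.15265748 0.39488671] [ 7.24259236e-01  6.89527761e-01  9.18461927e-05 -1.30169837e-04] [-0.45  0.76  0.27  1.45 -0.22  0.96 -0.17] 3.75
crank_handle [327.424 275.616] 0.74
crank_axis [397.312 271.92 ] 0.67
[307.2 228.  472.7 389.2] 0.66
[ 51.    0.  231.2  23.4] 0.61
[[ 0.    -0.962 -0.273  0.068]
 [ 1.     0.    -0.001 -0.   ]
 [ 0.001 -0.273  0.962  0.032]
 [ 0.     0.     0.     1.   ]] [[385.81681109   0.         322.69828623]
 [  0.         385.81681109 240.94043259]
 [  0.           0.           1.        ]]
```

View pics/w1.png

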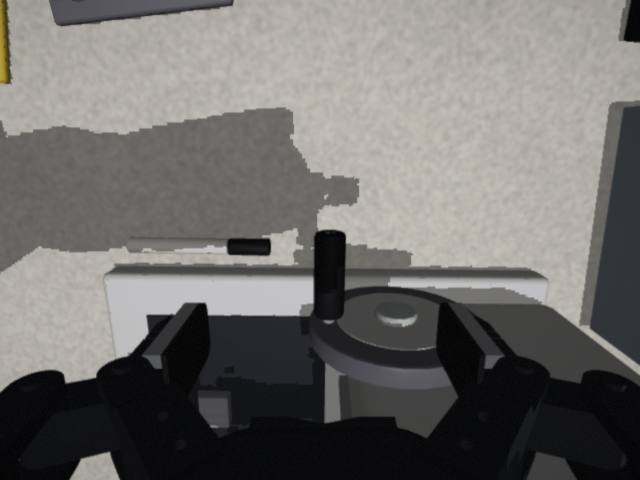

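The wrist view shows the crank handle between the fingers: sleeve at columns 314–346, rows 231–320, with the wheel hub at (396,314). The marker is well clear at (200,246).

```bash
python3 - <<'E'
from h import *
im,w,st=shot('wrist')
yaw=-.0514;X=np.array([np.cos(yaw),np.sin(yaw),0]);Y=np.array([-X[1],X[0],0])
# base front-left/rear-left corners at z=.03
for p in [(107,270),(546,275)]: print('base corner',onz(w,p,.03))
q=px(vision.place_of('crank_handle',im)[0])
for z in(.13,.135,.14,.145): print(z,onz(w,(329,275.5),z),onz(w,q,z))
# sleeve ends
for z in(.13,.14): print('ends',onz(w,(330,231),z+.01),onz(w,(328,320),z))
# hub on the wheel face: y = axis y -.032
o,v=ray(w,(396,313))
for yy in (.097,.102,.107): print('hub',o+v*(yy-o[1])/v[1])
mo=np.array([.558,-.045,0]);ax=mo+.045*X+.182*Y+[0,0,.13]
print(ax,proj(w,ax),proj(w,ax-.032*Y))
s,c,_=shot('scene');t,e,_=shot('top')
for n,i in(('s',s),('t',t)):
  for k in ['crank_handle','crank_axis']:
    print(n,k,[(px(r).round(1),r['p']) for r in vision.place_of(k,i)[:2]])
E
```

```text
base corner [0.36840763 0.10764394 0.03      ]
base corner [0.77090402 0.08250636 0.03      ]
0.13 [0.57175001 0.13042482 0.13      ] [0.56963559 0.13163951 0.13      ]
0.135 [0.57176234 0.1323446  0.135     ] [0.56969327 0.13353324 0.135     ]
0.14 [0.57177467 0.13426439 0.14      ] [0.56975095 0.13542697 0.14      ]
0.145 [0.571787   0.13618418 0.145     ] [0.56980863 0.13732071 0.145     ]
ends [0.57367303 0.16253491 0.14      ] [0.56962847 0.09883297 0.13      ]
ends [0.5736126  0.16510733 0.15      ] [0.56974414 0.10402783 0.14      ]
hub [0.61659752 0.097      0.12074894]
hub [0.61479672 0.102      0.1306066 ]
hub [0.61299593 0.107      0.14046426]
[0.61229125 0.13444765 0.13      ] [[391.97776691 266.63576927]] [[389.56392341 312.19840495]]
s crank_handle [(array([408.3, 254.2]), 0.61), (array([400.1, 239.1]), 0.6)]
s crank_axis [(array([409.8, 252.2]), 0.98)]
t crank_handle [(array([225.5, 203.5]), 0.56)]
t crank_axis [(array([228.2, 186.6]), 0.55)]
```

Request:
drive_tool --pt "-0.3 0.3 4 0 0 0 8" --pt "-0.3 0.3 7 0 0 0 7" --pt "-0.3 0.3 9 0 0 0 6" --pt "-0.3 0.3 10.2 0 0 0 5" --pt "-0.3 0.3 10.2 0 0 0 4" --squeeze 25

```text
time: 4.95
tcp_pos: [0.5721, 0.1484, 0.2918]
orientation: [0.725, 0.689, -0.001, -0.0]
wrist_force: [0.9, -0.4, 0.1]
opening: 0.0404
```

Request:
drive_tool --pt "0 0 0 0 0 0 1.5" --pt "0 0 0 0 0 0 1.5" --pt "0 0 0 0 0 0 1.5" --pt "0 0 0 0 0 0 1.5" --pt "0 0 0 0 0 0 1.5" --pt "0 0 0 0 0 0 1.5" --pt "0 0 0 0 0 0 1.5" --squeeze 25

```text
time: 5.65
tcp_pos: [0.5724, 0.1485, 0.2929]
orientation: [0.725, 0.689, 0.0, 0.0]
wrist_force: [4.7, 0.6, 2.5]
opening: 0.019
```

```bash
python3 - <<'E'
from h import *
im,w,st=shot('wrist');print(st['tcp_pos'],st['opening'],st['wrist_force'])
cv2.imwrite('pics/w2.png',im['pixels'])
E
```

```text
[0.57244247 0.14848514 0.2928601 ] 0.01903170682913064 [4.72141711 0.55723171 2.53748801]
```

View pics/w2.png

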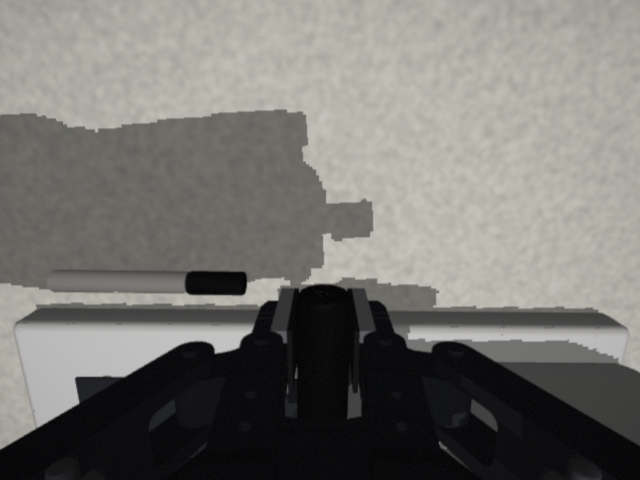

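```bash
python3 -c "
import numpy as np
t0=.2
for a,b,n in[(.2,1.57,11),(1.57,3.3,15),(3.3,5.1,16),(5.1,6.6,13),(6.6,7.15,6)]:
  print([[0,round(4.5*(np.cos(a)-np.cos(t)),2),round(-4.5*(np.sin(t)-np.sin(a)),2),0,0,0,1.5] for t in np.linspace(a,b,n+1)[1:]])
"
```

```text
[[0, np.float64(0.15), np.float64(-0.54), 0, 0, 0, 1.5], [0, np.float64(0.36), np.float64(-1.06), 0, 0, 0, 1.5], [0, np.float64(0.63), np.float64(-1.55), 0, 0, 0, 1.5], [0, np.float64(0.96), np.float64(-2.0), 0, 0, 0, 1.5], [0, np.float64(1.35), np.float64(-2.4), 0, 0, 0, 1.5], [0, np.float64(1.78), np.float64(-2.76), 0, 0, 0, 1.5], [0, np.float64(2.26), np.float64(-3.06), 0, 0, 0, 1.5], [0, np.float64(2.76), np.float64(-3.29), 0, 0, 0, 1.5], [0, np.float64(3.3), np.float64(-3.47), 0, 0, 0, 1.5], [0, np.float64(3.85), np.float64(-3.57), 0, 0, 0, 1.5], [0, np.float64(4.41), np.float64(-3.61), 0, 0, 0, 1.5]]
[[0, np.float64(0.52), np.float64(0.03), 0, 0, 0, 1.5], [0, np.float64(1.03), np.float64(0.12), 0, 0, 0, 1.5], [0, np.float64(1.53), np.float64(0.27), 0, 0, 0, 1.5], [0, np.float64(2.0), np.float64(0.47), 0, 0, 0, 1.5], [0, np.float64(2.45), np.float64(0.73), 0, 0, 0, 1.5], [0, np.float64(2.87), np.float64(1.03), 0, 0, 0, 1.5], [0, np.float64(3.25), np.float64(1.39), 0, 0, 0, 1.5], [0, np.float64(3.59), np.float64(1.78), 0, 0, 0, 1.5], [0, np.float64(3.88), np.float64(2.21), 0, 0, 
[... 1608 characters left out ...]
-2.52), 0, 0, 0, 1.5], [0, np.float64(-2.65), np.float64(-3.01), 0, 0, 0, 1.5], [0, np.float64(-2.75), np.float64(-3.52), 0, 0, 0, 1.5], [0, np.float64(-2.8), np.float64(-4.03), 0, 0, 0, 1.5], [0, np.float64(-2.78), np.float64(-4.55), 0, 0, 0, 1.5], [0, np.float64(-2.71), np.float64(-5.07), 0, 0, 0, 1.5], [0, np.float64(-2.58), np.float64(-5.57), 0, 0, 0, 1.5]]
[[0, np.float64(0.15), np.float64(-0.39), 0, 0, 0, 1.5], [0, np.float64(0.33), np.float64(-0.76), 0, 0, 0, 1.5], [0, np.float64(0.54), np.float64(-1.11), 0, 0, 0, 1.5], [0, np.float64(0.79), np.float64(-1.44), 0, 0, 0, 1.5], [0, np.float64(1.06), np.float64(-1.75), 0, 0, 0, 1.5], [0, np.float64(1.36), np.float64(-2.03), 0, 0, 0, 1.5]]
```

Request:
drive_tool --pt "0 0.15 -0.54 0 0 0 1.5" --pt "0 0.36 -1.06 0 0 0 1.5" --pt "0 0.63 -1.55 0 0 0 1.5" --pt "0 0.96 -2.0 0 0 0 1.5" --pt "0 1.35 -2.4 0 0 0 1.5" --pt "0 1.78 -2.76 0 0 0 1.5" --pt "0 2.26 -3.06 0 0 0 1.5" --pt "0 2.76 -3.29 0 0 0 1.5" --pt "0 3.3 -3.47 0 0 0 1.5" --pt "0 3.85 -3.57 0 0 0 1.5" --pt "0 4.41 -3.61 0 0 0 1.5"

```text
time: 6.8
tcp_pos: [0.6167, 0.1459, 0.3312]
orientation: [0.725, 0.689, 0.001, 0.001]
wrist_force: [-3.8, -1.0, 25.9]
opening: 0.0191
```

```bash
python3 - <<'E'
from h import *
im,w,st=shot('wrist');print(st['tcp_pos'],st['opening'],st['wrist_force'])
im['pixels'][:]=im['pixels'];a=im['pixels'][200:480,160:520]
b=vision.get_image('scene')['pixels'][170:310,280:460]
cv2.imwrite('pics/w3.png',np.hstack([cv2.resize(a,(400,311)),cv2.resize(b,(400,311),interpolation=3)]))
E
```

```text
[0.61673939 0.14594077 0.33123677] 0.019074328884387863 [-3.80443796 -1.02562195 25.85089936]
```

View pics/w3.png

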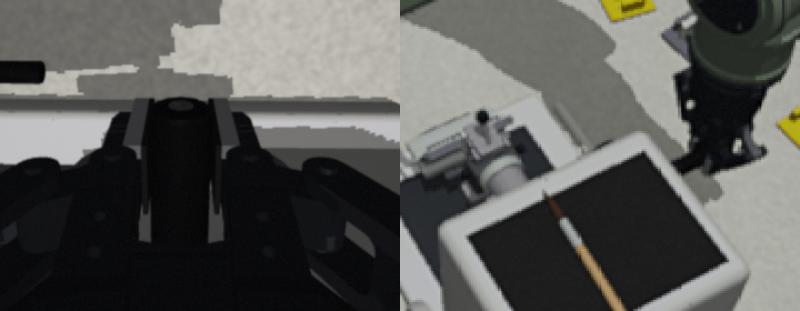

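The crank moved with the grip, now about at the top; the sleeve still sits between the pads (left half, centre ≈180,170). The +26 N vertical load says the true circle is about 4 mm higher than my path, so I shift it up.

Request:
drive_tool --pt "0 0.26 -0.2 0 0 0 1.5" --pt "0 0.52 -0.35 0 0 0 1.5" --pt "0 1.03 -0.28 0 0 0 1.5" --pt "0 1.53 -0.13 0 0 0 1.5" --pt "0 2.0 0.07 0 0 0 1.5" --pt "0 2.45 0.33 0 0 0 1.5" --pt "0 2.87 0.63 0 0 0 1.5" --pt "0 3.25 0.99 0 0 0 1.5" --pt "0 3.59 1.38 0 0 0 1.5" --pt "0 3.88 1.81 0 0 0 1.5" --pt "0 4.12 2.27 0 0 0 1.5" --pt "0 4.3 2.76 0 0 0 1.5" --pt "0 4.42 3.26 0 0 0 1.5" --pt "0 4.49 3.78 0 0 0 1.5"

```text
time: 8.3
tcp_pos: [0.6619, 0.1434, 0.2909]
orientation: [0.725, 0.689, 0.0, 0.001]
wrist_force: [2.2, -6.2, 3.5]
opening: 0.0188
```

Request:
drive_tool --pt "0 0.0 0.5 0 0 0 1.5" --pt "0 -0.04 1.03 0 0 0 1.5" --pt "0 -0.15 1.52 0 0 0 1.5" --pt "0 -0.31 2.0 0 0 0 1.5" --pt "0 -0.53 2.46 0 0 0 1.5" --pt "0 -0.79 2.89 0 0 0 1.5" --pt "0 -1.1 3.29 0 0 0 1.5" --pt "0 -1.46 3.65 0 0 0 1.5" --pt "0 -1.85 3.97 0 0 0 1.5" --pt "0 -2.28 4.24 0 0 0 1.5" --pt "0 -2.73 4.47 0 0 0 1.5" --pt "0 -3.21 4.64 0 0 0 1.5" --pt "0 -3.7 4.75 0 0 0 1.5" --pt "0 -4.2 4.81 0 0 0 1.5"

```text
time: 9.7
tcp_pos: [0.6194, 0.1459, 0.2425]
orientation: [0.725, 0.689, 0.0, 0.0]
wrist_force: [3.1, -4.8, -0.3]
opening: 0.0195
```

Request:
drive_tool --pt "0 -0.51 0 0 0 0 1.5" --pt "0 -1.01 -0.05 0 0 0 1.5" --pt "0 -1.51 -0.16 0 0 0 1.5" --pt "0 -1.98 -0.32 0 0 0 1.5" --pt "0 -2.45 -0.54 0 0 0 1.5" --pt "0 -2.89 -0.82 0 0 0 1.5" --pt "0 -3.29 -1.14 0 0 0 1.5" --pt "0 -3.66 -1.51 0 0 0 1.5" --pt "0 -3.98 -1.92 0 0 0 1.5" --pt "0 -4.25 -2.36 0 0 0 1.5" --pt "0 -4.47 -2.84 0 0 0 1.5" --pt "0 -4.63 -3.33 0 0 0 1.5" --pt "0 -4.73 -3.84 0 0 0 1.5" --pt "0 -4.78 -4.35 0 0 0 1.5" --pt "0 -4.76 -4.87 0 0 0 1.5" --pt "0 -4.69 -5.39 0 0 0 1.5" --pt "0 -4.56 -5.89 0 0 0 1.5"

```text
time: 11.4
tcp_pos: [0.5741, 0.1485, 0.3023]
orientation: [0.725, 0.689, 0.001, 0.001]
wrist_force: [11.5, -1.9, -8.8]
opening: 0.0188
```

Request:
drive_tool --pt "0 0.15 -0.39 0 0 0 1.5" --pt "0 0.33 -0.76 0 0 0 1.5" --pt "0 0.54 -1.11 0 0 0 1.5" --pt "0 0.79 -1.44 0 0 0 1.5" --pt "0 1.06 -1.75 0 0 0 1.5" --pt "0 1.36 -1.95 0 0 0 1.5" --pt "0 1.36 -1.95 0 0 0 1.5"

```text
time: 12.1
tcp_pos: [0.5855, 0.148, 0.3193]
orientation: [0.725, 0.689, -0.003, -0.003]
wrist_force: [-9.2, -2.4, -19.4]
opening: 0.0191
```

The crank is against its hard stop: commanded past 7.0, it resists with about 21 N. Release, lift, and move to the clamp with the jaws along microtome y.

Request:
drive_tool --pt "0 0 0 0 0 0 1.5" --pt "0 0 0 0 0 0 1.5" --pt "0 0 0 0 0 0 4.5" --pt "0 0 0 0 0 0 4.5" --pt "0 0 0 0 0 0 4.5" --pt "0 0 -4 0 0 0 4.5" --pt "0 0 -9.8 0 0 0 4.5" --pt "0 0 -9.8 0 0 0 4.5" --pt "-19.5 -12.9 -9.8 0 0 -89.7 1" --pt "-19.5 -12.9 -9.8 0 0 -89.7 1" --pt "-19.5 -12.9 -9.8 0 0 -89.7 1" --pt "-19.5 -12.9 -9.8 0 0 -89.7 1" --pt "-19.5 -12.9 -9.8 0 0 -89.7 0" --pt "-19.5 -12.9 -9.8 0 0 -89.7 0" --pt "-19.5 -12.9 -9.8 0 0 -89.7 0" --pt "-19.5 -12.9 -9.8 0 0 -89.7 0" --pt "-19.5 -12.9 -9.8 0 0 -89.7 0" --pt "-19.5 -12.9 -9.8 0 0 -89.7 0" --pt "-19.5 -12.9 -9.8 0 0 -89.7 0" --pt "-19.5 -12.9 -9.8 0 0 -89.7 0"

```text
time: 14.1
tcp_pos: [0.4485, -0.0406, 0.4195]
orientation: [0.028, 1.0, 0.0, 0.0]
wrist_force: [-0.2, 0.1, -0.3]
opening: -0.0003
```

```bash
python3 - <<'E'
from h import *
im,w,st=shot('wrist');print(st['tcp_pos'],st['orientation'],st['joint_positions'].round(2),st['time'])
b,e,_=shot('top');s,c,_=shot('scene')
C={'w':w,'t':e,'s':c}
for t in ['block','block_face','clamp_knob','clamp_hinge']:
  for n,i in(('w',im),('t',b),('s',s)):
    print(t,n,[(px(q).round(1).tolist(),round(q['p'],2)) for q in vision.place_of(t,i)[:2]])
cv2.imwrite('pics/w4.png',np.hstack([cv2.resize(im['pixels'],(400,300)),cv2.resize(s['pixels'][190:310,290:450],(400,300),interpolation=3)]))
for z in(.19,.2): print(z,[onz(w,px(q),z).round(4) for q in vision.place_of('clamp_knob',im)[:1]])
cv2.imwrite('pics/w4full.png',im['pixels'])
E
```

```text
[ 0.44848463 -0.04063972  0.41948032] [2.75775944e-02 9.99619633e-01 7.36362690e-05 2.47344889e-04] [ 0.16  0.51 -0.23  1.89  0.16  0.76  1.36] 14.1
block w [([321.2, 262.5], 0.96)]
block t []
block s [([314.8, 242.0], 0.45)]
block_face w [([323.5, 253.1], 0.86)]
block_face t []
block_face s [([314.0, 235.3], 0.51)]
clamp_knob w []
clamp_knob t [([154.3, 268.7], 0.74), ([155.4, 256.2], 0.59)]
clamp_knob s [([320.4, 228.6], 0.73), ([432.4, 205.0], 0.67)]
clamp_hinge w []
clamp_hinge t [([156.8, 239.6], 0.35)]
clamp_hinge s [([323.5, 238.0], 0.69)]
0.19 []
0.2 []
```

View pics/w4full.png

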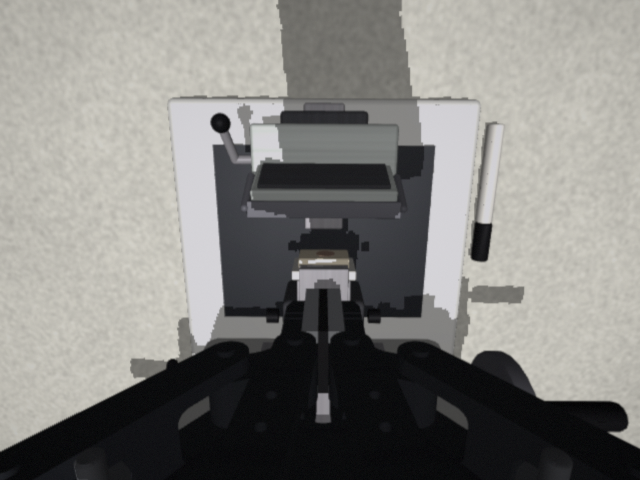

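Wrist view: the block is at (325,258) with ivory wax facing the robot, and the closed fingers hide the knob behind it. The guard and its black side knob (220,122) are the look-alike. The base's front corners are at (170,100) and (478,101).

```bash
python3 - <<'E'
from h import *
im,w,st=shot('wrist');s,c,_=shot('scene')
fr,fl=onz(w,(169.5,100),.03),onz(w,(478.5,101.5),.03);d=fl-fr;yaw=np.arctan2(-d[0],d[1]);print(fr,fl,np.linalg.norm(d),yaw)
yaw=-.057
X=np.array([np.cos(yaw),np.sin(yaw),0]);Y=np.array([-X[1],X[0],0])
mo=(fr+fl)/2+.21*X;mo[2]=0;print('mo',mo,'axis',mo+.045*X+.182*Y)
f=onz(w,(323.5,253.1),.15);o=onz(w,(321.2,262.5),.136);print('face',f,'origin',o, 'from face',f+.01*X)
for p in [(298,260),(352,260),(298,249),(352,249)]: print('wax top',onz(w,p,.160))
B=(f+.01*X+o)/2;B[2]=.136
print('block',B,'micro',[(B-mo)@X,(B-mo)@Y])
H=B+.031*X+[0,0,.024];K=H-.0196*X+[0,0,.0405]
print('hinge',H,'knob',K,proj(c,np.array([K,H,B,B-.01*X+[0,0,.014]])).round(1),proj(w,K))
print('tool x',R.from_quat(st['orientation']).as_matrix().round(4))
E
```

```text
[ 0.34486196 -0.16981648  0.03      ] [0.36119359 0.09956324 0.03      ] 0.2698743328210315 -0.06055266828015559
mo [ 0.56268672 -0.04709014  0.        ] axis [0.61798202 0.13205067 0.        ]
face [ 0.45426962 -0.04140513  0.15      ] origin [ 0.46540181 -0.04358754  0.136     ] from face [ 0.46425338 -0.04197482  0.15      ]
wax top [ 0.45470789 -0.05733214  0.16      ]
wax top [ 0.45658089 -0.02379358  0.16      ]
wax top [ 0.44757181 -0.05680755  0.16      ]
wax top [ 0.44943009 -0.02354134  0.16      ]
block [ 0.46482759 -0.04278118  0.136     ] micro [np.float64(-0.09794567585991205), np.float64(-0.0012729902611573658)]
hinge [ 0.49577725 -0.04454723  0.16      ] knob [ 0.47620908 -0.04343063  0.2005    ] [[318.8 227.2]
 [322.7 242.5]
 [316.5 238.8]
 [314.5 232.7]] [[322.13679347 320.84574091]]
tool x [[-9.984e-01  5.600e-02 -0.000e+00]
 [ 5.600e-02  9.984e-01 -1.000e-04]
 [ 0.000e+00 -1.000e-04 -1.000e+00]]
```

View pics/w4.png

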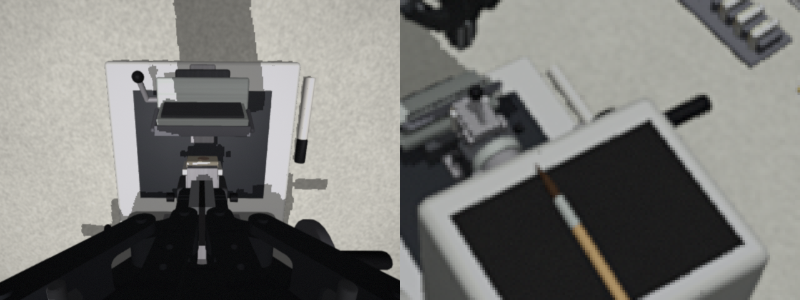

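```bash
python3 -c "
import cv2
a=cv2.imread('pics/w4full.png')[220:320,265:385];cv2.imwrite('pics/w5.png',cv2.resize(cv2.convertScaleAbs(a,alpha=1.2),(720,600),interpolation=2))"
```

```text
(no output)
```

View pics/w5.png

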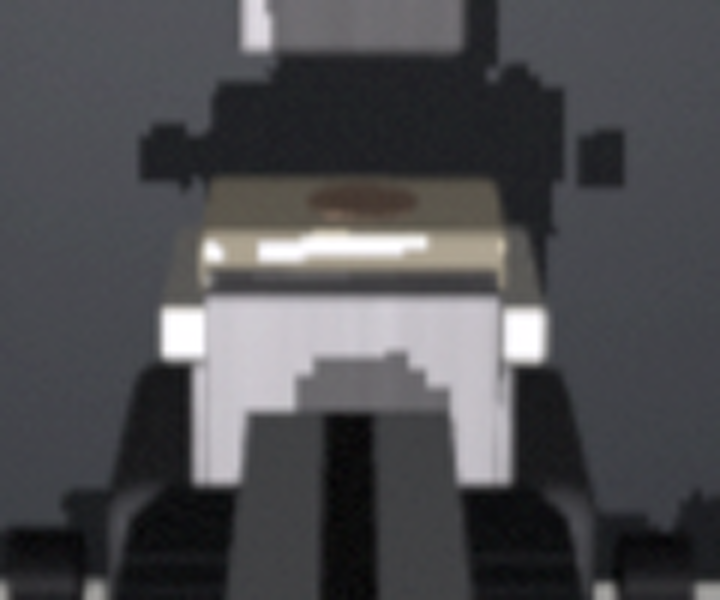

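The close crop confirms it's the block: dark spot on the ivory wax front (orig row 254), wax top edge at row 258, and bright cassette ends at (295,275.5) and (352.5,275.5).

```bash
python3 - <<'E'
from h import *
im,w,st=shot('wrist');X=np.array([.9984,-.057,0])
for p,z,k in [((324,275.6),.164,0),((323.6,258.3),.160,.01),((323.6,249.5),.140,.01)]: print((onz(w,p,z)+k*X).round(4))
print(onz(w,(291.7,275.6),.164),onz(w,(356.3,275.6),.164))
E
```

```text
[ 0.4644 -0.0417  0.164 ]
[ 0.4645 -0.042   0.16  ]
[ 0.4649 -0.0419  0.14  ]
[ 0.46328935 -0.06163429  0.164     ] [ 0.46551547 -0.02175655  0.164     ]
```

Request:
drive_tool --pt "0 0 3 0 0 0 0" --pt "0 0 5.2 0 0 0 0" --pt "0 0 5.2 0 0 0 0" --pt "-0.8 0 5.2 0 0 0 0" --pt "-1.4 0 5.2 0 0 0 0" --pt "-2.0 0 5.2 0 0 0 0" --pt "-2.6 0 5.2 0 0 0 0" --pt "-3.2 0 5.2 0 0 0 0" --pt "-3.8 0 5.2 0 0 0 0" --pt "-4.3 0 5.2 0 0 0 0" --pt "-4.7 0 5.2 0 0 0 0" --pt "-5.0 0 5.2 0 0 0 0"

```text
time: 16.3
tcp_pos: [0.4986, -0.0433, 0.3671]
orientation: [0.028, 1.0, -0.0, -0.0]
wrist_force: [-3.4, 0.0, -1.9]
opening: 0.0001
```

Request:
drive_tool --pt "-0.2 0 0 0 0 0 0" --pt "-0.4 0 0 0 0 0 0" --pt "-0.6 0 0 0 0 0 0" --pt "-0.6 0 0 0 0 0 0"

```text
time: 16.7
tcp_pos: [0.5046, -0.0437, 0.3673]
orientation: [0.028, 1.0, -0.0, 0.0]
wrist_force: [-2.4, 0.3, -1.7]
opening: -0.0003
```

Request:
drive_tool --pt "-0.2 0 0 0 0 0 0" --pt "-0.4 0 0 0 0 0 0" --pt "-0.6 0 0 0 0 0 0" --pt "-0.6 0 0 0 0 0 0"

```text
time: 17.1
tcp_pos: [0.5087, -0.0439, 0.3667]
orientation: [0.028, 1.0, -0.0, -0.004]
wrist_force: [-24.1, 2.2, 5.8]
opening: 0.0
```

Request:
drive_tool --pt "0.4 0 0 0 0 0 0" --pt "0.6 0 -2 0 0 0 0" --pt "0.6 0 -6 0 0 0 0" --pt "0.6 0 -6 0 0 0 3" --pt "4.6 0 -5 0 0 0 7" --pt "4.6 0 -5 0 0 0 7" --pt "4.6 0 -5 0 0 0 7" --pt "4.6 0 -5 0 0 0 7"

```text
time: 17.9
tcp_pos: [0.4653, -0.0414, 0.4176]
orientation: [0.028, 1.0, 0.0, 0.001]
wrist_force: [0.4, 0.9, 0.1]
opening: 0.0695
```

```bash
python3 - <<'E'
from h import *
im,w,st=shot('wrist');print(st['tcp_pos'],st['opening'],st['time'])
for t in ['block','block_face']:
  print(t,[(px(q).round(1).tolist(),round(q['p'],2)) for q in vision.place_of(t,im)[:2]])
g=np.array([.4645,-.0419,.136]);X=np.array([.9984,-.057,0]);Y=np.array([.057,.9984,0]);P=np.array([g,g-.01*X+[0,0,.014],g+.02*Y+[0,0,.028],g-.02*Y+[0,0,.028]])
print(proj(w,P).round(1))
cv2.imwrite('pics/w6.png',im['pixels'])
E
```

```text
[ 0.46533805 -0.04143605  0.41762901] 0.06952968736868885 17.9
block [([324.0, 239.3], 0.78)]
block_face [([322.0, 228.2], 0.57)]
[[323.5 237.5]
 [323.5 228.1]
 [356.8 249.8]
 [290.3 249.8]]
```

View pics/w6.png

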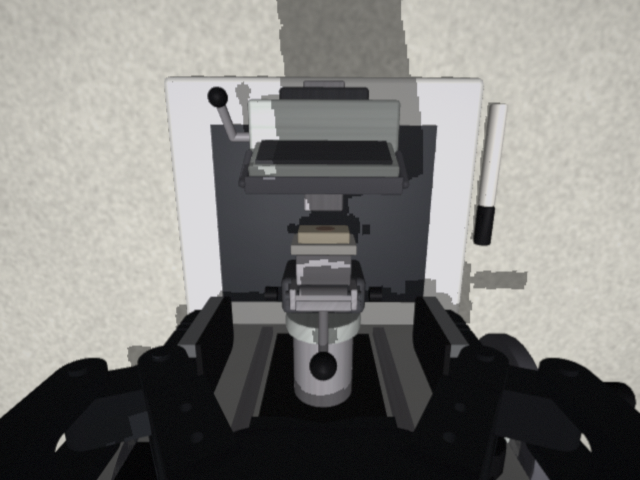

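The clamp is fully open (lever laid back, knob at (322,365)) and the block still stands in it at (324,240), matching the prediction. Descend and pinch the ends.

Request:
drive_tool --pt "0 0 4 0 0 0 6.5" --pt "0 0 7.5 0 0 0 6.5" --pt "0 0 9.5 0 0 0 6" --pt "0 0 10.8 0 0 0 5.5" --pt "0 0 10.8 0 0 0 5" --pt "0 0 10.8 0 0 0 3.5" --pt "0 0 10.8 0 0 0 3.5" --pt "0 0 10.8 0 0 0 3.5" --pt "0 0 10.8 0 0 0 3.5" --pt "0 0 10.8 0 0 0 3.5" --pt "0 0 10.8 0 0 0 3.5" --squeeze 25

```text
time: 19.15
tcp_pos: [0.4645, -0.0415, 0.3095]
orientation: [0.028, 1.0, -0.0, 0.0]
wrist_force: [0.2, -0.1, 3.2]
opening: 0.0394
```

Request:
drive_tool --pt "0 0 -0.5 0 0 0 3.5" --pt "0 0 -1.2 0 0 0 3.5" --pt "0 0 -2.2 0 0 0 3.5" --pt "0 0 -3.5 0 0 0 3.5" --pt "0 0 -5.5 0 0 0 3.5" --pt "0 0 -8 0 0 0 3.5" --pt "0 0 -11 0 0 0 3.5" --pt "0 0 -11 0 0 0 3.5"

```text
time: 19.95
tcp_pos: [0.4646, -0.0414, 0.4229]
orientation: [0.028, 1.0, -0.0, 0.003]
wrist_force: [0.4, 1.2, -1.7]
opening: 0.0392
```

```bash
python3 - <<'E'
from h import *
im,w,st=shot('wrist');print(st['tcp_pos'],st['opening'],st['time'])
print([(px(q).round(1).tolist(),round(q['p'],2)) for q in vision.place_of('block',im)[:2]])
print(proj(w,np.array(st['tcp_pos'])-[0,0,.1735]))
b,e,_=shot('top')
r=[q for q in vision.place_of('rack',b)];print([(px(q).round(1),q['p'],onz(e,px(q),0).round(4)) for q in r])
m=b['pixels'][225:295,125:185];cv2.imwrite('pics/r1.png',cv2.resize(np.hstack([m]),(514,600),interpolation=2))
E
```

```text
[ 0.46456784 -0.04137946  0.42289436] 0.03918425753004095 19.95
[([322.4, 310.1], 0.92), ([584.8, 389.6], 0.71)]
[[325.22375946 309.36994166]]
[(array([146.3, 191.6]), 0.82, array([0.6299, 0.398 , 0.    ])), (array([161.2, 328.1]), 0.8, array([0.2351, 0.3278, 0.    ])), (array([158.8, 259.1]), 0.62, array([0.4313, 0.347 , 0.    ]))]
```

Request:
drive_tool --pt "2 5 0 0 0 -1 3.5" --pt "4 10 0 0 0 -2 3.5" --pt "6 15 0 0 0 -4 3.5" --pt "8.2 19 0 0 0 -6.8 3.5" --pt "8.2 23 1 0 0 -6.8 3.5" --pt "8.2 27 2 0 0 -6.8 3.5" --pt "8.2 29.5 2 0 0 -6.8 3.5" --pt "8.2 30.7 2 0 0 -6.8 3.5" --pt "8.2 30.7 2 0 0 -6.8 3.5" --pt "8.2 30.7 2 0 0 -6.8 3.5" --pt "8.2 30.7 2 0 0 -6.8 3.5" --pt "8.2 30.7 2 0 0 -6.8 3.5"

```text
time: 21.35
tcp_pos: [0.4, 0.2688, 0.3994]
orientation: [-0.031, 1.0, -0.0, 0.0]
wrist_force: [-0.3, -0.7, -0.6]
opening: 0.0396
```

```bash
python3 - <<'E'
from h import *
im,w,st=shot('wrist');print(st['tcp_pos'],st['orientation'],st['opening'],st['time'])
for t in ['rack','free_slot','filed_1','block']:
  print(t,[(px(q).round(1).tolist(),round(q['p'],2),onz(w,px(q),.008).round(4).tolist()) for q in vision.place_of(t,im)[:6]])
cv2.imwrite('pics/w7.png',im['pixels'])
E
```

```text
[0.40001859 0.26877055 0.39944878] [-3.06844754e-02  9.99529105e-01 -1.61086932e-04  7.49081055e-05] 0.03959594128034827 21.35
rack [([412.1, 235.0], 0.95, [0.4209, 0.3553, 0.008]), ([402.3, 21.7], 0.84, [0.2383, 0.3242, 0.008]), ([323.3, 312.3], 0.66, [0.5078, 0.2749, 0.008]), ([322.2, 302.2], 0.61, [0.4967, 0.273, 0.008])]
free_slot [([412.6, 213.3], 0.73, [0.3997, 0.3532, 0.008])]
filed_1 [([414.4, 268.5], 0.94, [0.4549, 0.3619, 0.008]), ([415.3, 240.7], 0.74, [0.4264, 0.3591, 0.008]), ([413.9, 190.4], 0.71, [0.378, 0.3516, 0.008]), ([404.0, 296.2], 0.64, [0.485, 0.3551, 0.008])]
block []
```

View pics/w7.png

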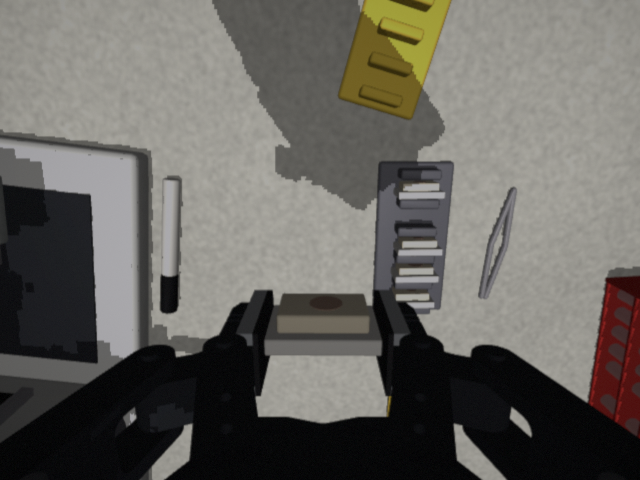

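The held block is square in the fingers at (322,322). The grey rack is at (412,235), with its empty slot around row 215, wax sides up-image (towards the robot). One zoom for precise edges.

```bash
python3 -c "
import cv2
a=cv2.imread('pics/w7.png')[150:320,360:470];a=cv2.convertScaleAbs(a,alpha=1.6)
cv2.imwrite('pics/w8.png',cv2.resize(a,(388,600),interpolation=2))"
```

```text
(no output)
```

View pics/w8.png

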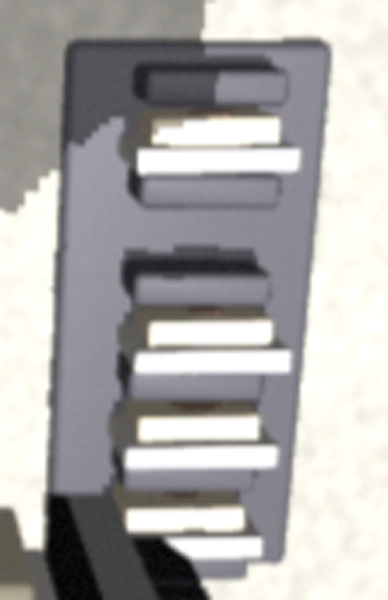

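```bash
python3 - <<'E'
from h import *
im,w,st=shot('wrist')
o=lambda p:np.array(p)/3.53+[360,150]
F=[onz(w,o(p),.028) for p in [(216.5,86),(210,191),(201.5,290)]]
B=[onz(w,o(p),.036) for p in [(218,160),(211,361),(200,456)]]
print('fins',np.round(F,4));print('filed',np.round(B,4))
E=[onz(w,o(p),.036) for p in [(137,161),(300,159),(132,363),(291,360)]];print('ends',np.round(E,4))
C=[onz(w,o(p),.008) for p in [(68,43),(329,43),(50,493),(282,563)]];print('corners',np.round(C,4))
# rigid fit: rack frame points -> world xy
src=np.array([[-65,0],[-39,0],[-13,0],[-48.5,0],[3.5,0],[29.5,0],[-75,35],[-75,-35]])/1000
# image right=+y
C2=[C[1],C[0]]
dst=np.array([p[:2] for p in F+B+C2])
a,b=src-src.mean(0),dst-dst.mean(0);y=np.arctan2((a[:,0]*b[:,1]-a[:,1]*b[:,0]).sum(),(a*b).sum());M=np.array([[np.cos(y),-np.sin(y)],[np.sin(y),np.cos(y)]])
t=dst.mean(0)-M@src.mean(0);print('yaw',y,'rack',t);print('res mm',((dst-(src@M.T+t))*1000).round(1).tolist())
print('slot',M@[-.026,0]+t,'block target',M@[-.0225,0]+t)
# held block, plate top z = tcp-.1735+.028
z=st['tcp_pos'][2]-.1455
print('held plate top', onz(w,(323,345),z), st['tcp_pos'])
E
```

```text
fins [[0.3606 0.3522 0.028 ]
 [0.3868 0.3541 0.028 ]
 [0.4126 0.3552 0.028 ]]
filed [[0.3777 0.3529 0.036 ]
 [0.4291 0.3579 0.036 ]
 [0.4551 0.3585 0.036 ]]
ends [[0.3792 0.3331 0.036 ]
 [0.3762 0.3729 0.036 ]
 [0.4309 0.3379 0.036 ]
 [0.4276 0.3783 0.036 ]]
corners [[0.3539 0.3175 0.008 ]
 [0.3496 0.3851 0.008 ]
 [0.4795 0.3253 0.008 ]
 [0.497  0.3943 0.008 ]]
yaw 0.0709095736133601 rack [0.42591115 0.3566731 ]
res mm [[-0.4, 0.2], [-0.2, 0.1], [-0.3, -0.5], [0.2, -0.3], [-0.3, 1.0], [-0.3, -0.3], [1.0, -1.2], [0.3, 1.0]]
slot [0.39997649 0.354831  ] block target [0.40346769 0.35507897]
held plate top [0.39826395 0.26855385 0.25385207] [0.39984041 0.26950439 0.39935207]
```

Request:
drive_tool --pt "-0.3 3 1 0 0 0 3.5" --pt "-0.9 6 3 0 0 -0.5 3.5" --pt "-0.9 8.58 6 0 0 -0.5 3.5" --pt "-0.9 8.58 10 0 0 -0.5 3.5" --pt "-0.9 8.58 14 0 0 -0.5 3.5" --pt "-0.9 8.58 16 0 0 -0.5 3.5" --pt "-0.9 8.58 16 0 0 -0.5 3.5" --pt "-0.9 8.58 16 0 0 -0.5 3.5" --pt "-0.9 8.58 16 0 0 -0.5 3.5"

```text
time: 22.55
tcp_pos: [0.4037, 0.356, 0.2407]
orientation: [-0.036, 0.999, 0.001, 0.001]
wrist_force: [-0.3, -1.2, 0.2]
opening: 0.0391
```

```bash
python3 - <<'E'
from h import *
im,w,st=shot('wrist');print(st['tcp_pos'],st['orientation'],st['opening'],st['time'])
for t in ['rack','free_slot','filed_1','block','block_face']:
  print(t,[(px(q).round(1).tolist(),round(q['p'],2),onz(w,px(q),.008).round(4).tolist()) for q in vision.place_of(t,im)[:6]])
M=R.from_rotvec([0,0,.071]);T=lambda x,y,z:M.apply([x/1000,y/1000,z/1000])+[.4259,.3567,0]
a=im['pixels'].copy()
for P in [T(-39+s,q,28) for s in(-4.5,4.5) for q in(-18,18)]+[T(-13+s,q,28) for s in(-4.5,4.5) for q in(-18,18)]: cv2.circle(a,tuple(int(v) for v in proj(w,P)[0].round()),1,(0,0,255),-1)
b=np.array(st['tcp_pos'])-[0,0,.1735];X=np.array([.9975,.071,0]);Y=np.array([-.071,.9975,0])
for P in [b+s*.003*X+q*.02*Y+[0,0,.028] for s in(-1,1) for q in(-1,1)]: cv2.circle(a,tuple(int(v) for v in proj(w,P)[0].round()),1,(0,255,0),-1)
cv2.imwrite('pics/w9.png',cv2.resize(a[140:440,160:480],(800,600*15//16),interpolation=2))
E
```

```text
[0.40367636 0.35603039 0.24065367] [-3.56206246e-02  9.99364967e-01  5.86494168e-04  7.00587593e-04] 0.03914205313102031 22.55
rack [([320.7, 294.0], 0.57, [0.4223, 0.3555, 0.008])]
free_slot [([320.5, 254.6], 0.73, [0.399, 0.3538, 0.008]), ([320.8, 218.5], 0.57, [0.3789, 0.3525, 0.008])]
filed_1 [([322.0, 343.2], 0.98, [0.4533, 0.3585, 0.008]), ([314.3, 385.6], 0.8, [0.4825, 0.3559, 0.008]), ([318.6, 217.7], 0.61, [0.3785, 0.3513, 0.008])]
block [([321.1, 311.3], 0.95, [0.4329, 0.3565, 0.008])]
block_face [([324.8, 299.8], 0.73, [0.4257, 0.3581, 0.008])]
```

View pics/w9.png

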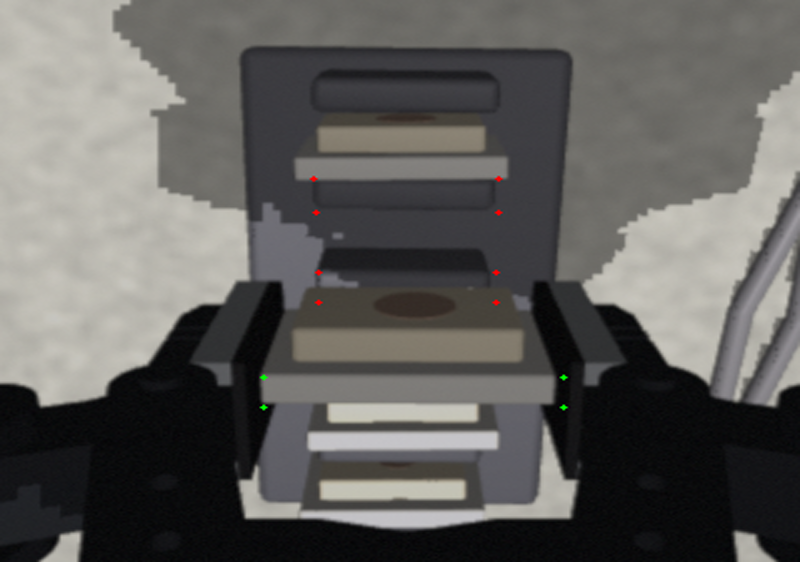

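The overlay of fin corners and held plate agrees with the picture to about 1 mm, and the neighbours' wax faces the same way. Lower it.

Request:
drive_tool --pt "0 0 1.5 0 0 0 3.5" --pt "0 0 3 0 0 0 3.5" --pt "0 0 4.2 0 0 0 3.5" --pt "0 0 5.0 0 0 0 3.5" --pt "0 0 5.4 0 0 0 3.5" --pt "0 0 5.6 0 0 0 3.5" --pt "0 0 5.7 0 0 0 3.5"

```text
time: 23.55
tcp_pos: [0.4035, 0.3559, 0.1824]
orientation: [-0.036, 0.999, 0.0, 0.0]
wrist_force: [1.2, 0.3, -0.6]
opening: 0.0397
```

Request:
drive_tool --pt "0 0 0.1 0 0 0 3.5" --pt "0 0 0.2 0 0 0 3.5" --pt "0 0 0.2 0 0 0 3.5"

```text
time: 23.85
tcp_pos: [0.4035, 0.3559, 0.1814]
orientation: [-0.036, 0.999, 0.0, 0.0]
wrist_force: [-2.4, -3.9, 20.7]
opening: 0.0392
```

On the floor (20 N contact at the expected height). Relax, then open slowly and lift away.

Request:
drive_tool --pt "0 0 -0.12 0 0 0 3.5" --pt "0 0 -0.12 0 0 0 4.1" --pt "0 0 -0.12 0 0 0 4.5" --pt "0 0 -0.12 0 0 0 5.0" --pt "0 0 -0.12 0 0 0 5.5" --pt "0 0 -0.12 0 0 0 5.5" --pt "0 0 -0.12 0 0 0 5.5" --pt "0 0 -1.5 0 0 0 5.5" --pt "0 0 -4 0 0 0 5.5" --pt "0 0 -8 0 0 0 5.5" --pt "0 0 -13 0 0 0 5.5" --pt "0 0 -16 0 0 0 5.5" --pt "0 0 -16 0 0 0 5.5"

```text
time: 25.15
tcp_pos: [0.4036, 0.356, 0.345]
orientation: [-0.036, 0.999, 0.002, 0.002]
wrist_force: [-0.2, 1.5, -1.1]
opening: 0.0552
```

```bash
python3 - <<'E'
from h import *
im,w,st=shot('wrist');print(st['tcp_pos'],st['opening'],st['time'])
M=R.from_rotvec([0,0,.071]);T=lambda x,y,z:M.apply([x/1000,y/1000,z/1000])+[.4259,.3567,0]
for t in ['block','block_face']:
  print(t,[(px(q).round(1).tolist(),round(q['p'],2)) for q in vision.place_of(t,im)[:6]])
a=im['pixels'].copy()
print('expected',proj(w,T(-22.5,0,8)),proj(w,T(-32.5,0,22)))
for P in [T(-22.5+s,q,36) for s in(-3,3) for q in(-20,20)]+[T(3.5+s,q,36) for s in(-3,3) for q in(-20,20)]+[T(-48.5+s,q,36) for s in(-3,3) for q in(-20,20)]: cv2.circle(a,tuple(int(v) for v in proj(w,P)[0].round()),0,(0,0,255),-1)
s=vision.get_image('scene')['pixels'][170:310,280:460]
cv2.imwrite('pics/w10.png',np.hstack([cv2.resize(a[120:360,220:440],(500,545),interpolation=2),cv2.resize(s,(300,545*1),interpolation=3)]))
E
```

```text
[0.40360075 0.3559712  0.34501025] 0.05520346439090129 25.15
block [([318.0, 220.1], 0.72)]
block_face [([321.3, 208.8], 0.92)]
expected [[321.22684466 218.9395585 ]] [[321.21566465 210.2704362 ]]
```

```bash
python3 - <<'E'
from h import *
im,w,st=shot('wrist');s,c,_=shot('scene')
M=R.from_rotvec([0,0,.071]);T=lambda x,y,z:M.apply([x/1000,y/1000,z/1000])+[.4259,.3567,0]
for r in vision.regions_of('block',im)[:5]: print('region',(np.array(r['bbox'])*[640,480,640,480]).round(1),round(r['p'],2))
for x in(-52,-26,0,26,52):
  P=proj(w,np.array([T(x+3.5+a,q,z) for a,q,z in[(3,-20,36),(3,20,36),(-10,-16,12),(-10,16,12)]]));print(x,P.min(0).round(1),P.max(0).round(1))
X=np.array([.9984,-.057,0]);ax=np.array([.6175,.133,.13])
print('handle',[(px(q).round(1),q['p']) for q in vision.place_of('crank_handle',s)[:2]],'model at 7.0',proj(c,ax-.045*np.cos(7)*X+[0,0,.045*np.sin(7)]))
print(im['pixels'][185:260,321].mean(1).round().astype(int).tolist())
E
```

```text
region [294.  214.  350.6 234.4] 0.59
-52 [295.5 178.3] [351.7 200.6]
-26 [296.2 211.8] [350.9 235.9]
0 [296.8 243.7] [350.2 269.4]
26 [297.4 274.3] [349.5 301.3]
52 [298.  303.5] [348.9 331.8]
handle [(array([401.7, 235.1]), 0.48)] model at 7.0 [[403.53009389 235.23457857]]
[105, 105, 105, 104, 103, 102, 87, 67, 81, 101, 105, 106, 105, 105, 103, 94, 68, 41, 45, 51, 52, 51, 49, 49, 48, 45, 42, 37, 36, 36, 42, 51, 71, 92, 102, 105, 103, 103, 102, 101, 96, 73, 54, 87, 138, 163, 165, 165, 165, 162, 131, 86, 82, 95, 100, 99, 95, 92, 88, 85, 74, 52, 36, 41, 51, 55, 80, 133, 161, 165, 164, 165, 164, 163, 156]
```

```bash
python3 -c "
from station import env
print(env.job_done())"
```

```text
the job is handed in; nothing more can be done
None
```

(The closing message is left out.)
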